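# Load the marking jig and hold its sprung guide arm on the stop

### The job

Lay the round fired-clay disc flat in the round recess of the wooden marking jig so that it sits fully home, and let go of it. Then swing the jig's spring-loaded guide arm by its upright black handle, away from its rest and over the disc, until it is wound right up against its stop, and keep holding it there: finish while still holding the arm at the stop, because its spring throws it back if it is let go. Leave the square tile, the spanner and the clay lump where they lie.

Things in the scene. Friction and masses are not known exactly. Their poses are not given: they have to be found in the camera images.
- disc: round terracotta-coloured fired-clay disc, 60 mm diameter, 22 mm thick, about 100 g, lying flat on the table; origin at the centre of its underside, z up through its thickness
- square_tile: square terracotta-coloured fired-clay tile 56x56x22 mm, lying flat; it does not fit the jig and is to be left alone; origin at the centre of its underside. It and the disc may lie in either order
- jig: marking jig, fixed: wooden block 22 mm high with steel pivot post (92 mm high), two 10 mm stop pins beside it (58 mm high) and a sprung guide arm. Origin at table height under the pivot axis, z up; the block spans x -60..60, y -190..+35 mm. Its round recess, 63 mm wide and 8 mm deep, lined dark, is centred at x 0, y -110 mm
- nest_floor (a point): centre of the flat floor of the jig's round recess, 14 mm above the table and 8 mm below the block's top, with the jig's axes. A seated disc stands 14 mm proud of the block
- pivot (a point): point on the vertical pivot axis of the guide arm, at the height of the arm's upper face (56 mm above the table), jig's axes. The arm is a steel bar 22 mm wide, 44 to 56 mm above the table; its guide bush, 110 mm from the pivot, has its underside at 40 mm, 4 mm over a seated disc: a disc that is not home blocks it
- handle_top (a point): centre of the top of the guide arm's upright black handle: a round pin 20 mm in diameter, its grip from 56 to 106 mm above the table, standing on the arm 160 mm from the pivot axis. The point's x axis points from the pivot outward along the arm, z up
- guide_arm (a joint): angle of the guide arm, rad, growing anticlockwise seen from above. 0 at rest: arm points 1.2 rad clockwise of the jig's -y, mostly to its -x side, clear of the recess. 1.2 at the stop: arm points along the jig's -y, bush over the recess. A spring drives it back to 0: about 2 N at the handle at rest, 5.6 N at the stop
- spanner: grey steel spanner, 28x180x8 mm, lying on the table, a bystander; origin at the centre of its underside, long axis y
- clay_lump: grey leather-hard clay lump, 62x59x42 mm, a bystander; origin at the centre of its underside
There are look-alikes about, which are no part of the job. What is shaped like the disc but blue or purple is not meant.

How it is judged:
By the outcome, as a careful person would: the job done as asked, in the order asked, and still so for the second after the job is handed in, while the arm keeps its last pose, push and grip.
It also fails if it takes over 54 s, if anything falls off the work surface, if the arm or the gripper's body presses on something with over 40 N, if the wrist force passes 120 N, or if a joint passes its speed limit or range.

### The arm

A 6-joint arm with a two-finger parallel gripper is mounted at the origin on a cart in front of the work surface, level with it; the furniture and walls round the work are solid. World frame = base frame: x ahead of the robot, y to its left, z up, the work surface at z = 0. Lengths are in m, angles in rad, forces in N, time in s.
With the tool pointing down it reaches from about 0.25 to 0.775 m from the base axis. Payload 4 kg.
Tool frame: the origin (TCP) lies at the very end of the fingers, on their centre line; the grasp point (between the pads) lies 19 mm behind it (robot.hold_point_z is the distance from the TCP to the grasp point, in m); z points along the fingers, y is the line along which they close (so a half turn about z gives the same grasp; the last joint's range is limited). The gripper opens to 94 mm and grips with 3 to 60 N. Pads are 16 mm wide; open, the fingers measure 119 mm over their backs; the gripper's body (75 mm by 177 mm) begins 78 mm behind the grasp point.
Start: joints at [-1.422, 0.087, 1.371, -0, 1.684, -0.103], TCP at [0.137, -0.533, 0.206] pointing down, gripper open.
Joint ranges: [-3.1, 3.1], [-0.76, 2.03], [0.27, 2.55], [-1.08, 4.22], [0.17, 2.65], [-2.57, 2.57]. Speed limits (rad/s): [2.79, 2.79, 3.14, 3.14, 3.14, 3.14].

### API

Orientations are given as [roll, pitch, yaw] about the fixed x, y, z axes, in that order (R = Rz(yaw) Ry(pitch) Rx(roll)).
In Python, from bench import robot gives the robot as it stands.
- The arm moves only by the tool carry_out, never from a script. Its argument "steps" is a list of rows, each a list of 3 entries, a list of its own where there are three numbers: the shift along the tool's x, y, z in m, then the turn about the tool's z in units of 10 degrees (1.0 is 10 degrees), then the closure, from -1 (fully open) to 1 (shut). In form: [[[tx, ty, tz], roll, jaw], ...]. A call has 1 to 10 rows; each row is the pose to reach, as a shift and turn from the pose commanded when the call began, along the tool's axes at that moment; what a row does not reach only later rows make up. A row lasts 1/8 s, in which the tool goes at most 62.5 mm and 10.7 degrees, less where a joint would pass 70% of its speed; a pose out of reach is approached as far as the arm can. A call with a gripper value outside its range is refused whole. The fingers move at their own pace and stop on an object; the grip force is fixed at half the most. Time passes only in rows, so rows that repeat a pose let the fingers close. It gives the time, the measured TCP pose, the force, the opening and the grip force at its end, in the units of the state.
- robot.get_obs(): the state, without advancing time (a new reading comes with each control period).
- robot.snapshot(name): name is "scene" or "top" or "wrist"; returns a dict with "image" (480x640x3 uint8, red, green, blue), "z_map" (480x640 float32, m along the optical axis (not along the pixel's ray), 0 where there is no reading), "mtx" (3x3 intrinsics, pixels), "D" ([k1, k2, p1, p2, k3] as OpenCV has them; the pictures are not rectified), "R" (3x3) and "t" (3): a world point X has camera coordinates R X + t. Camera axes: x right, y down, z forward; pixel columns grow to the right and rows downward; lengths in m; the calibration is good to about 2 mm. A picture is of the moment at which its call begins.
- robot.close_job(): hands the job in; it is judged then, once.
The state is a dict: "time": time; "joint_positions": joint angles; "qvel": joint speeds; "joint_torque": joint torques, N m; "tool_pos": TCP position; "ee_rot": TCP orientation; "wrist_force": force on the tool from outside, world axes, zero at the start; "wrist_torque": the same for the moment, N m; "width": finger opening in m; "finger_force": force on a finger pad.
Only numpy, scipy, OpenCV 4.12 (cv2) and the standard library are available. Lean on these libraries where they do the work, as an engineer would, in place of code of your own. Each camera call takes 0.05 s, during which the arm holds its last target. There are 200 camera calls.

## Working session

There is one attempt and no reset: what is moved stays moved. The work goes in short steps, Python scripts to look and compute and a tool call to move; the robot and the scene stay as the last step left them, time stands still between calls to the robot, and variables do not carry over. Pictures are saved under pics/ and viewed, at most 10 in all, crops included, and the job is handed in when it is done.

Besides the shell and the picture viewer there is one more tool, called after "Request:" by a JSON object that holds its "api" and its "payload", one argument or row to a line. carry_out: Moves the arm, as the interface text tells. Its arguments: {"type":"object","properties":{"steps":{"type":"array","items":{"type":"array"}}},"required":["steps"]}

```bash
mkdir -p pics; cat > h.py <<'E'
import numpy as np, cv2
from bench import robot
def snap(n,f=None):
    s=robot.snapshot(n)
    if f: cv2.imwrite('pics/'+f,s['image'][:,:,::-1])
    return s
def ray(s,uv,z):
    "pixel(s) -> world points on plane z"
    uv=np.asarray(uv,float).reshape(-1,1,2)
    n=cv2.undistortPoints(uv,s['mtx'],np.array(s['D'])).reshape(-1,2)
    d=np.c_[n,np.ones(len(n))]@s['R']; c=-s['R'].T@s['t']
    return c+d*((z-c[2])/d[:,2])[:,None]
def world(s):
    "z_map -> HxWx3 world points"
    H,W=s['z_map'].shape
    uv=np.stack(np.meshgrid(np.arange(W),np.arange(H)),-1).reshape(-1,1,2).astype(float)
    n=cv2.undistortPoints(uv,s['mtx'],np.array(s['D'])).reshape(-1,2)
    p=np.c_[n,np.ones(len(n))]*s['z_map'].reshape(-1,1)
    return ((p-s['t'])@s['R']).reshape(H,W,3)
E
python3 - <<'E'
from h import *
for n in("scene","top"):
    s=snap(n,n+'0.png'); print(n,(-s['R'].T@s['t']).round(3),s['R'].round(2).tolist())
print({k:np.round(v,3).tolist() for k,v in robot.get_obs().items()})
E
```

```text
scene [-0.523  0.528  0.739] [[-0.54, -0.84, 0.0], [-0.38, 0.24, -0.89], [0.75, -0.49, -0.45]]
top [ 0.294 -0.138  1.32 ] [[-0.0, -1.0, 0.01], [-0.98, 0.0, -0.2], [0.2, -0.01, -0.98]]
{'time': 0.1, 'joint_positions': [-1.422, 0.088, 1.372, 0.0, 1.684, -0.103], 'qvel': [0.001, -0.002, -0.002, 0.001, -0.0, 0.001], 'joint_torque': [0.002, -34.125, -30.33, 0.072, 0.03, -0.0], 'tool_pos': [0.137, -0.532, 0.204], 'ee_rot': [-3.14, -0.0, 0.252], 'wrist_force': [-0.178, -0.68, 0.044], 'wrist_torque': [-0.022, -0.001, 0.024], 'finger_force': 0.0, 'width': 0.094}
```

View pics/top0.png

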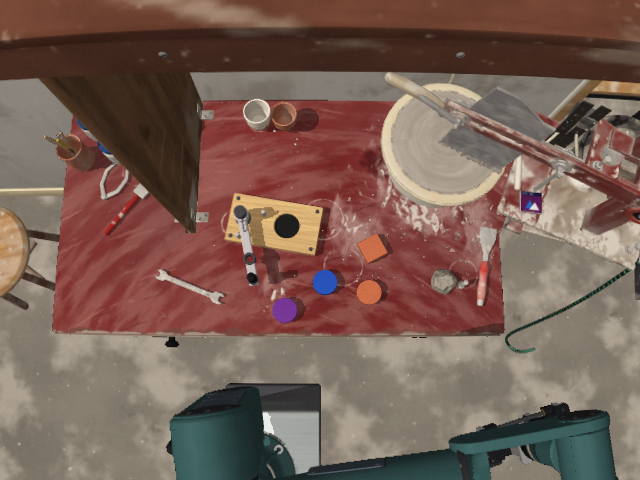

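View pics/scene0.png

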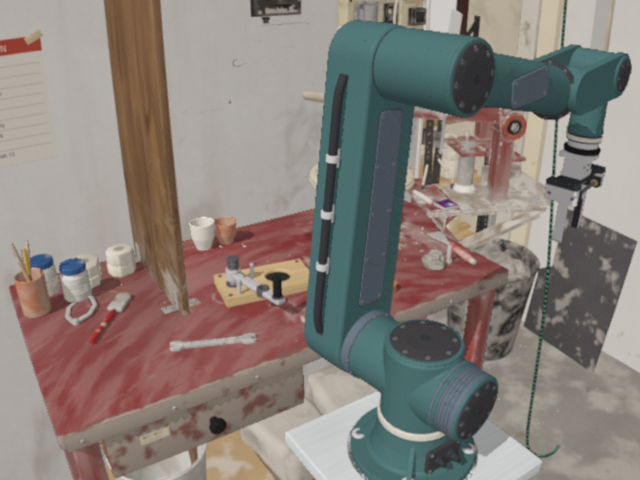

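The top view shows the jig around (273,224), with its recess at (287,226), its pivot at (242,212) and the arm pointing down the image to about (251,275).

Things that could be taken for the disc:
- orange round at (370,292)
- orange square at (372,248), which is the tile
- blue round at (325,281)
- purple round at (285,310)
- clay pot at (284,116)

I choose (370,292), the only round terracotta piece, and will check it in a close crop.

```bash
python3 - <<'E'
from h import *
s=snap("top"); im=s['image']
cv2.imwrite('pics/crop.png',cv2.resize(im[180:330,200:400][:,:,::-1],None,fx=4,fy=4,interpolation=2))
P=world(s)
hsv=cv2.cvtColor(im,cv2.COLOR_RGB2HSV)
m=cv2.inRange(hsv,(4,130,150),(16,255,255))
for c in cv2.findContours(m,0,2)[0]:
    a=cv2.contourArea(c)
    if a>150:
        (u,v),r=cv2.minEnclosingCircle(c); M=cv2.moments(c); u,v=M['m10']/a,M['m01']/a
        print('orange',round(u),round(v),a,'fill',round(a/np.pi/r/r,2),ray(s,(u,v),.022).round(4),'depth z',P[int(v),int(u)].round(3))
m=((hsv[...,2]<50)*255).astype('uint8'); m[:, :265]=0;m[:,310:]=0;m[:205]=0;m[250:]=0
for c in cv2.findContours(m,0,2)[0]:
    a=cv2.contourArea(c)
    if a>100:
        (u,v),r=cv2.minEnclosingCircle(c);print('recess',u,v,r,a,ray(s,(u,v),.022).round(4),P[int(v),int(u)].round(3))
h=P[...,2]; box=P[190:290,220:330]; 
for lo,hi in((.017,.027),(.05,.062),(.085,.098),(.1,.112)):
    k=(box[...,2]>lo)&(box[...,2]<hi); q=box[k]; print(lo,k.sum(),q.mean(0).round(3),q.min(0).round(3),q.max(0).round(3))
k=((box[...,2]>.017)&(box[...,2]<.027)).astype('uint8'); pts=np.argwhere(k)
r=cv2.minAreaRect(box[k>0][:,:2].astype('float32')); print('block',r)
# tall things
for x in np.arange(.2,.95,.1):
    print(round(x,1),[ (round(y,1),round(float(z),2)) for y in np.arange(-.5,.4,.1) for z in [h[(abs(P[...,0]-x)<.05)&(abs(P[...,1]-y)<.05)].max(initial=0)] if z>.13])
E
```

```text
orange 368 292 444.5 fill 0.9 [[ 0.4337 -0.2799  0.022 ]] depth z [ 0.436 -0.279  0.02 ]
orange 372 248 478.0 fill 0.65 [[ 0.5415 -0.2901  0.022 ]] depth z [ 0.544 -0.289  0.022]
recess 286.5660400390625 225.71697998046875 12.023052215576172 406.5 [[ 0.5973 -0.0816  0.022 ]] [ 0.601 -0.08   0.012]
0.017 3571 [ 0.593 -0.064  0.022] [ 0.441 -0.185  0.017] [0.681 0.073 0.027]
0.05 541 [0.539 0.01  0.057] [ 0.446 -0.028  0.05 ] [0.632 0.046 0.062]
0.085 132 [0.607 0.025 0.092] [ 0.451 -0.013  0.085] [0.632 0.042 0.098]
0.1 59 [ 0.46  -0.004  0.105] [ 0.452 -0.012  0.101] [0.468 0.006 0.111]
block ((0.560435950756073, -0.06583499908447266), (0.2768405079841614, 0.20363841950893402), 79.74081420898438)
0.2 [(np.float64(-0.5), 0.6), (np.float64(-0.4), 0.59), (np.float64(-0.3), 0.57), (np.float64(-0.1), 0.64), (np.float64(-0.0), 0.66), (np.float64(0.1), 0.58)]
0.3 [(np.float64(-0.1), 1.32)]
0.4 []
0.5 []
0.6 [(np.float64(-0.5), 0.9), (np.float64(-0.4), 0.9), (np.float64(-0.3), 0.9), (np.float64(-0.2), 0.9), (np.float64(-0.1), 0.9), (np.float64(-0.0), 0.9), (np.float64(0.1), 0.9), (np.float64(0.2), 0.9)]
0.7 [(np.float64(-0.5), 0.49), (np.float64(-0.4), 0.45), (np.float64(-0.3), 0.43), (np.float64(0.1), 0.61), (np.float64(0.2), 0.68)]
0.8 [(np.float64(-0.5), 0.18), (np.float64(-0.4), 0.4), (np.float64(-0.3), 0.41), (np.float64(0.1), 0.45), (np.float64(0.2), 0.5)]
0.9 [(np.float64(-0.5), 0.18), (np.float64(-0.4), 0.18), (np.float64(-0.3), 0.17), (np.float64(-0.2), 0.15), (np.float64(-0.1), 0.15), (np.float64(-0.0), 0.15), (np.float64(0.1), 0.3), (np.float64(0.2), 0.32)]
```

View pics/crop.png

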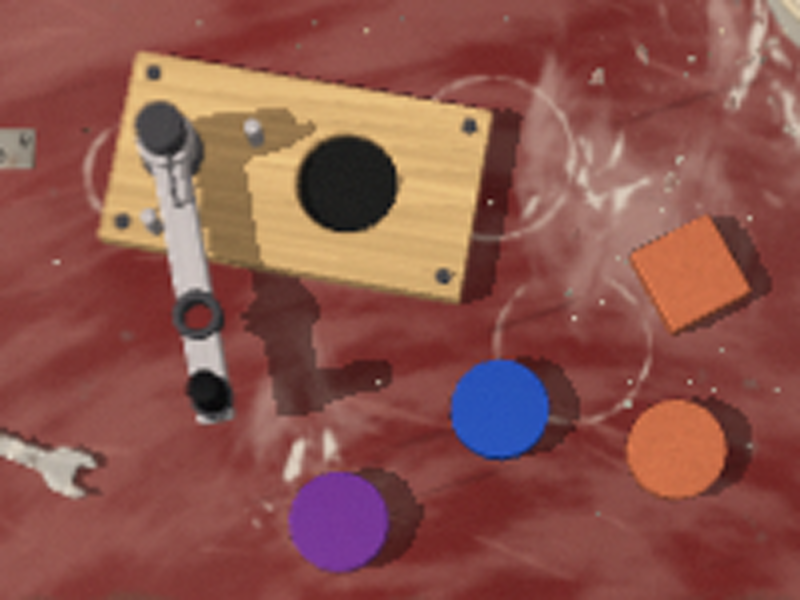

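The crop confirms the choice: the plain round orange disc is at crop (677,449), which is (369,292) in the top image. The tile is square, at crop (690,273), and the handle top is at crop (210,392). Next I move above the disc, with the jaw turned to the jig's x axis.

Request:
{"api": "carry_out", "payload": {
  "steps": [
    [[0.035,-0.017,0],-0.65,-1],
    [[0.08,-0.04,0],-1.5,-1],
    [[0.13,-0.065,0],-2.4,-1],
    [[0.18,-0.09,0.01],-3.3,-1],
    [[0.23,-0.115,0.02],-4.2,-1],
    [[0.28,-0.14,0.03],-5.1,-1],
    [[0.32,-0.157,0.04],-5.8,-1],
    [[0.35,-0.17,0.05],-6.5,-1],
    [[0.35,-0.17,0.05],-6.5,-1],
    [[0.35,-0.17,0.05],-6.5,-1]
  ]
}}

```text
time: 1.4
tool_pos: [0.4332, -0.2812, 0.1555]
ee_rot: [-3.141, 0.001, 1.385]
wrist_force: [-0.3, 0.1, 0.7]
width: 0.0941
finger_force: 0.0
```

```bash
cat >> h.py <<'E'
def orange(s,z=.022):
    hsv=cv2.cvtColor(s['image'],cv2.COLOR_RGB2HSV); m=cv2.inRange(hsv,(4,130,120),(16,255,255))
    P=world(s)
    for c in cv2.findContours(m,0,2)[0]:
        a=cv2.contourArea(c)
        if a>300:
            (u,v),r=cv2.minEnclosingCircle(c); w=ray(s,c.reshape(-1,2),z)[:,:2].astype('float32'); (x,y),R=cv2.minEnclosingCircle(w)
            k=np.zeros(m.shape,'uint8'); cv2.drawContours(k,[c],-1,1,-1)
            print('orange px',round(u),round(v),a,'xy',round(x,4),round(y,4),'R',round(R,4),'fill',round(a/np.pi/r/r,2),'z',np.median(P[k>0][:,2]).round(4))
def st():
    print({k:np.round(v,3).tolist() for k,v in robot.get_obs().items() if k in('time','tool_pos','ee_rot','width','wrist_force','finger_force','joint_positions')})
def go(dx,dy,dz):
    "world shift -> tool axes"
    from scipy.spatial.transform import Rotation as T
    return (T.from_euler('xyz',robot.get_obs()['ee_rot']).as_matrix().T@[dx,dy,dz]).round(4)
E
python3 - <<'E'
from h import *
s=snap("wrist","w1.png"); orange(s); st(); print((-s['R'].T@s['t']).round(3),s['R'].round(2).tolist())
E
```

```text
orange px 312 226 4362.0 xy 0.4341 -0.2787 R 0.0319 fill 0.94 z 0.0232
orange px 443 216 4816.0 xy 0.5399 -0.289 R 0.0398 fill 0.67 z 0.0231
{'time': 1.45, 'joint_positions': [-0.686, 0.028, 1.532, -0.001, 1.582, -0.499], 'tool_pos': [0.433, -0.282, 0.156], 'ee_rot': [3.142, 0.001, 1.384], 'wrist_force': [-0.237, -0.05, 0.246], 'finger_force': 0.0, 'width': 0.094}
[ 0.448 -0.198  0.336] [[0.98, -0.18, -0.0], [-0.18, -0.94, 0.29], [-0.05, -0.28, -0.96]]
```

View pics/w1.png

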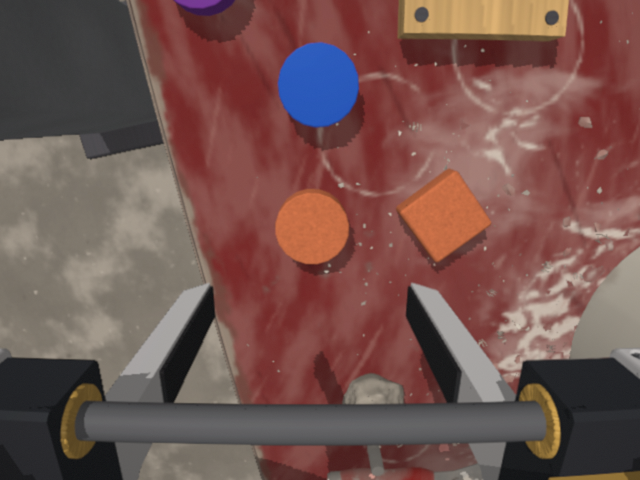

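The wrist view shows the disc at px (312,226) and the tile at (443,216). The disc's top height is 22–23 mm in both views. I'll close the jaws a little to clear the tile, then descend and grip.

Request:
{"api": "carry_out", "payload": {
  "steps": [
    [[0.002,0.001,0.03],0,-0.7],
    [[0.002,0.001,0.08],0,-0.7],
    [[0.002,0.001,0.12],0,-0.7],
    [[0.002,0.001,0.135],0,-0.7],
    [[0.002,0.001,0.144],0,-0.7],
    [[0.002,0.001,0.144],0,-0.7],
    [[0.002,0.001,0.144],0,0],
    [[0.002,0.001,0.144],0,0.4],
    [[0.002,0.001,0.144],0,0.4],
    [[0.002,0.001,0.144],0,0.4]
  ]
}}

```text
time: 2.7
tool_pos: [0.4356, -0.2795, 0.0126]
ee_rot: [3.14, 0.001, 1.386]
wrist_force: [-1.7, 0.2, 5.8]
width: 0.0593
finger_force: 30.0
```

```bash
python3 - <<'E'
from h import *
st(); print(go(0,0,.1))
E
```

```text
{'time': 2.7, 'joint_positions': [-0.68, 0.136, 1.713, -0.0, 1.29, -0.496], 'tool_pos': [0.436, -0.28, 0.013], 'ee_rot': [3.14, 0.001, 1.386], 'wrist_force': [-1.697, 0.176, 5.796], 'finger_force': 30.003, 'width': 0.059}
[-0.0001  0.0002 -0.1   ]
```

Request:
{"api": "carry_out", "payload": {
  "steps": [
    [[0,0,-0.03],0,0.4],
    [[0,0,-0.08],0,0.4],
    [[0.01,0.01,-0.13],0,0.4],
    [[0.035,0.03,-0.17],0,0.4],
    [[0.065,0.06,-0.177],0,0.4],
    [[0.1,0.09,-0.177],0,0.4],
    [[0.123,0.113,-0.177],0,0.4],
    [[0.123,0.113,-0.177],0,0.4],
    [[0.123,0.113,-0.177],0,0.4],
    [[0.123,0.113,-0.177],0,0.4]
  ]
}}

```text
time: 3.95
tool_pos: [0.5678, -0.1796, 0.1884]
ee_rot: [-3.141, 0.0, 1.385]
wrist_force: [0.5, -0.1, -1.4]
width: 0.0591
finger_force: 30.0
```

```bash
cat >> h.py <<'E'
def recess(s,z=.022):
    m=((s['image'].max(2)<60)*255).astype('uint8'); P=world(s)
    for c in cv2.findContours(m,0,2)[0]:
        a=cv2.contourArea(c); (u,v),r=cv2.minEnclosingCircle(c)
        if a>800 and a/np.pi/r/r>.6:
            w=ray(s,c.reshape(-1,2),z)[:,:2].astype('float32'); e=cv2.fitEllipse(w)
            print('dark px',round(u),round(v),a,'ell',np.round(e[0],4),np.round(e[1],4),'depth z',P[int(v),int(u)].round(4))
E
python3 - <<'E'
from h import *
s=snap("wrist","w2.png"); recess(s); st(); orange(s,.2)
s=snap("top"); recess(s)
E
```

```text
dark px 325 98 4241.0 ell [ 0.5974 -0.0804] [0.0589 0.059 ] depth z [ 0.5981 -0.0793  0.0154]
{'time': 4.0, 'joint_positions': [-0.401, 0.193, 1.286, -0.0, 1.663, -0.215], 'tool_pos': [0.568, -0.18, 0.189], 'ee_rot': [-3.141, 0.0, 1.385], 'wrist_force': [-0.677, 0.402, 0.056], 'finger_force': 30.0, 'width': 0.059}
orange px 310 304 12531.0 xy 0.5661 -0.1771 R 0.0328 fill 0.94 z 0.199
```

View pics/w2.png

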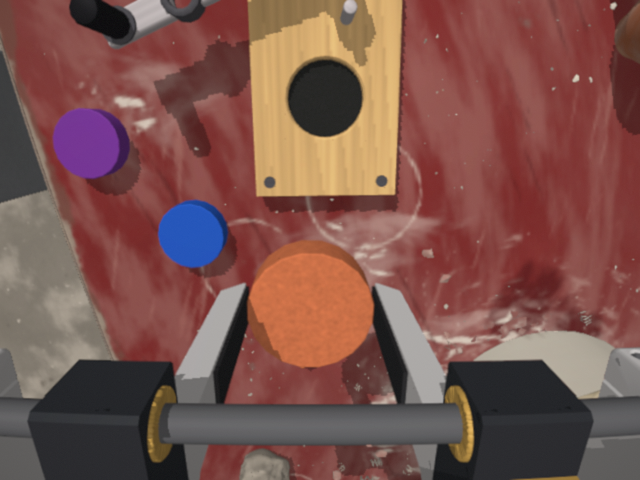

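The wrist view shows the recess at px (325,98) and the held disc at (310,304). I'll take a closer look low down, beside the recess, to compare the two.

Request:
{"api": "carry_out", "payload": {
  "steps": [
    [[0.01,0.004,0.03],0,0.4],
    [[0.025,0.009,0.075],0,0.4],
    [[0.035,0.012,0.11],0,0.4],
    [[0.038,0.013,0.125],0,0.4],
    [[0.038,0.013,0.128],0,0.4],
    [[0.038,0.013,0.128],0,0.4],
    [[0.038,0.013,0.128],0,0.4],
    [[0.038,0.013,0.128],0,0.4]
  ]
}}

```text
time: 5.05
tool_pos: [0.5891, -0.1444, 0.0618]
ee_rot: [3.139, 0.0, 1.386]
wrist_force: [0.3, -0.5, -0.5]
width: 0.059
finger_force: 30.0
```

```bash
cat >> h.py <<'E'
def fit(s):
    "edge circles: recess rim (wood/dark edge) at z=.022 and disc top"
    im=s['image']; z=robot.get_obs()['tool_pos'][2]+.0094
    hsv=cv2.cvtColor(im,cv2.COLOR_RGB2HSV)
    wood=cv2.inRange(hsv,(12,60,110),(28,220,255))
    dark=((im.max(2)<100)*255).astype('uint8')
    for nm,m,h in(('dark',dark,.022),('orange',cv2.inRange(hsv,(4,130,150),(16,255,255)),z)):
        for c in cv2.findContours(m,0,1)[0]:
            a=cv2.contourArea(c); (u,v),r=cv2.minEnclosingCircle(c)
            if a>2500 and a/np.pi/r/r>.5:
                w=ray(s,c.reshape(-1,2),h)[:,:2].astype('float32'); e=cv2.fitEllipse(w)
                print(nm,round(u),round(v),a,np.round(e[0],4),np.round(e[1],4),'x',w[:,0].min().round(4),w[:,0].max().round(4),'y',w[:,1].min().round(4),w[:,1].max().round(4))
E
python3 - <<'E'
from h import *
s=snap("wrist","w3.png"); fit(s); st()
E
```

```text
dark 305 157 9874.0 [ 0.5976 -0.0798] [0.0599 0.0604] x 0.5671 0.628 y -0.11 -0.0496
orange 310 303 11516.0 [ 0.589  -0.1431] [0.0549 0.0659] x 0.5609 0.6171 y -0.1756 -0.1101
{'time': 5.1, 'joint_positions': [-0.334, 0.278, 1.439, -0.0, 1.423, -0.149], 'tool_pos': [0.589, -0.144, 0.062], 'ee_rot': [3.14, 0.0, 1.386], 'wrist_force': [-0.605, -1.312, -0.868], 'finger_force': 30.0, 'width': 0.059}
```

View pics/w3.png

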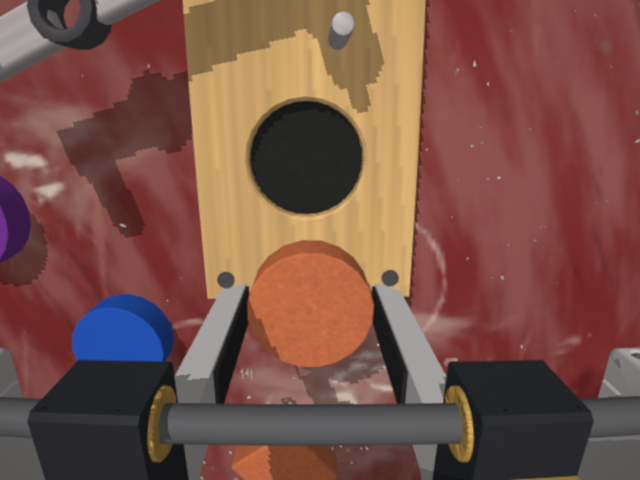

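The close view shows the recess floor at px (305,157) and the held disc at (310,303), with its side visible on the camera side. From this the disc needs to move about (8, 65) mm. I'll go over the recess, then lower it gently.

Request:
{"api": "carry_out", "payload": {
  "steps": [
    [[0.02,-0.001,0.003],0,0.4],
    [[0.045,-0.003,0.01],0,0.4],
    [[0.06,-0.004,0.015],0,0.4],
    [[0.066,-0.004,0.02],0,0.4],
    [[0.066,-0.004,0.023],0,0.4],
    [[0.066,-0.004,0.025],0,0.4],
    [[0.066,-0.004,0.027],0,0.4],
    [[0.066,-0.004,0.029],0,0.4],
    [[0.066,-0.004,0.03],0,0.4],
    [[0.066,-0.004,0.03],0,0.4]
  ]
}}

```text
time: 6.35
tool_pos: [0.5975, -0.079, 0.0309]
ee_rot: [3.139, 0.0, 1.386]
wrist_force: [1.7, -0.0, -0.0]
width: 0.0597
finger_force: 30.0
```

Request:
{"api": "carry_out", "payload": {
  "steps": [
    [[0,0,0.001],0,0.4],
    [[0,0,0.002],0,0.4],
    [[0,0,0.003],0,0.4],
    [[0,0,0.004],0,0.4],
    [[0,0,0.005],0,0.4],
    [[0,0,0.005],0,0.4]
  ]
}}

```text
time: 7.1
tool_pos: [0.5975, -0.0788, 0.0266]
ee_rot: [3.139, 0.001, 1.386]
wrist_force: [3.6, -2.5, 4.5]
width: 0.0594
finger_force: 30.0
```

The height matches the seated value, with light contact. I release, rise and check.

Request:
{"api": "carry_out", "payload": {
  "steps": [
    [[0,0,0],0,-0.7],
    [[0,0,0],0,-0.7],
    [[0,0,0],0,-0.7],
    [[0,0,-0.02],0,-0.7],
    [[0,0,-0.06],0,-0.7],
    [[0,0,-0.11],0,-0.7],
    [[-0.03,0,-0.14],0,-0.7],
    [[-0.07,0,-0.15],0,-0.7],
    [[-0.08,0,-0.15],0,-0.7],
    [[-0.08,0,-0.15],0,-0.7]
  ]
}}

```text
time: 8.35
tool_pos: [0.5812, -0.1567, 0.1742]
ee_rot: [-3.139, -0.001, 1.385]
wrist_force: [0.6, 1.0, -0.4]
width: 0.0801
finger_force: 0.0
```

```bash
python3 - <<'E'
from h import *
s=snap("wrist","w4.png"); st(); orange(s,.036); P=world(s)
hsv=cv2.cvtColor(s['image'],cv2.COLOR_RGB2HSV); m=cv2.inRange(hsv,(4,130,120),(16,255,255))>0
q=P[m&(abs(P[...,0]-.597)<.024)&(abs(P[...,1]+.08)<.024)]; A=np.c_[q[:,:2]-[.597,-.08],np.ones(len(q))]
print('plane',np.linalg.lstsq(A,q[:,2],rcond=None)[0].round(4))
k=(abs(P[...,0]-.597)<.055)&(abs(P[...,1]+.11)<.06)&(P[...,2]<.03)&(P[...,2]>.015); print('block z',np.median(P[k][:,2]))
for n,t in(("wrist",s),("top",snap("top"))):
    Q=world(t); k=(Q[...,2]>.1)&(Q[...,2]<.112)&(abs(Q[...,0]-.46)<.04)&(abs(Q[...,1])<.04); print(n,'handle',k.sum(),Q[k].mean(0).round(4) if k.any() else '')
    k=(Q[...,2]>.088)&(Q[...,2]<.096)&(abs(Q[...,0]-.615)<.04)&(abs(Q[...,1]-.027)<.04); print(n,'post',k.sum(),Q[k].mean(0).round(4) if k.any() else '')
E
```

```text
{'time': 8.4, 'joint_positions': [-0.357, 0.213, 1.291, 0.001, 1.641, -0.172], 'tool_pos': [0.581, -0.156, 0.174], 'ee_rot': [-3.139, -0.001, 1.386], 'wrist_force': [-0.133, -0.331, -0.079], 'finger_force': 0.0, 'width': 0.08}
orange px 297 361 3193.0 xy 0.5454 -0.2786 R 0.0408 fill 0.67 z 0.023
orange px 313 129 4849.0 xy 0.5963 -0.0797 R 0.0304 fill 0.94 z 0.0372
plane [-0.0083  0.0716  0.0394]
block z 0.02330977214877547
wrist handle 988 [ 0.4617 -0.0045  0.1061]
wrist post 0 
top handle 0 
top post 111 [0.6174 0.028  0.092 ]
```

View pics/w4.png

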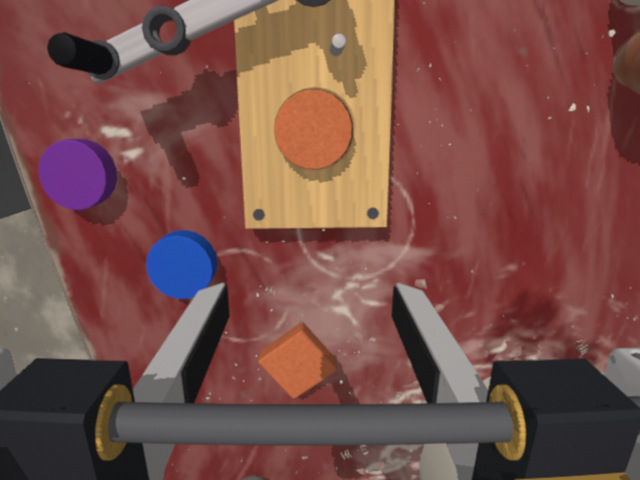

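The wrist view shows the disc in the recess at px (313,129), with its top 13.9 mm above the block, so it is seated. The handle is at (65,47). I go above the handle with the jaw along the swing direction, and check the disc's tilt on the way.

Request:
{"api": "carry_out", "payload": {
  "steps": [
    [[0.012,-0.015,0],0.7,-0.5],
    [[0.035,-0.04,0],1.6,-0.5],
    [[0.06,-0.068,0],2.5,-0.5],
    [[0.085,-0.096,0],3.4,-0.5],
    [[0.105,-0.12,0],4.3,-0.5],
    [[0.12,-0.136,0],5.2,-0.5],
    [[0.1275,-0.145,0],6.1,-0.5],
    [[0.1275,-0.145,0],6.9,-0.5],
    [[0.1275,-0.145,0],6.9,-0.5],
    [[0.1275,-0.145,0],6.9,-0.5]
  ]
}}

```text
time: 9.7
tool_pos: [0.4626, -0.0045, 0.1751]
ee_rot: [-3.141, 0.001, 0.185]
wrist_force: [0.3, -0.2, 0.3]
width: 0.0704
finger_force: 0.0
```

```bash
python3 - <<'E'
from h import *
s=snap("wrist","w5.png"); st(); P=world(s)
k=(P[...,2]>.1)&(P[...,2]<.112)&(abs(P[...,0]-.46)<.03)&(abs(P[...,1])<.03); print('handle',k.sum(),P[k].mean(0).round(4) if k.any() else '',np.argwhere(k).mean(0))
t=snap("top"); Q=world(t)
for n,q in (('w',P),('t',Q)):
    r=np.hypot(q[...,0]-.597,q[...,1]+.08); 
    d=q[r<.022]; d=d[d[:,2]>.02]
    if len(d)>20:
        A=np.c_[d[:,:2]-[.597,-.08],np.ones(len(d))]; c=np.linalg.lstsq(A,d[:,2],rcond=None)[0]; e=d[:,2]-A@c
        g=abs(e)<.004; c=np.linalg.lstsq(A[g],d[g,2],rcond=None)[0]; print(n,len(d),c.round(4),e.std())
E
```

```text
{'time': 9.75, 'joint_positions': [-0.133, -0.101, 1.617, 0.0, 1.626, 1.254], 'tool_pos': [0.463, -0.005, 0.175], 'ee_rot': [-3.141, 0.001, 0.184], 'wrist_force': [-0.567, -0.038, 0.736], 'finger_force': 0.0, 'width': 0.07}
handle 696 [ 0.4612 -0.0035  0.1064] [255.32902299 309.59051724]
w 2818 [-0.0018 -0.0008  0.0373] 0.0007493216728732502
t 2894 [-6.646  -0.0816  0.7422] 0.22618702408506636
```

View pics/w5.png

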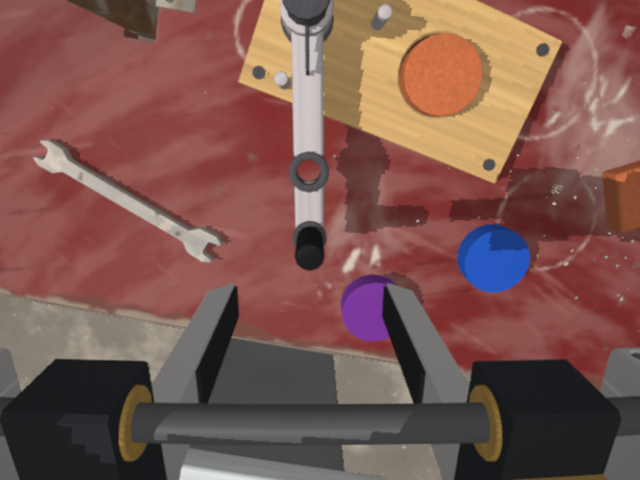

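The wrist view shows the handle top at px (310,255), centred between the fingers, and the disc is flat (slope about 0). I descend and grip the handle.

Request:
{"api": "carry_out", "payload": {
  "steps": [
    [[0,0,0.03],0,-0.5],
    [[0,0,0.07],0,-0.5],
    [[0,0,0.1],0,-0.5],
    [[0,0,0.108],0,-0.5],
    [[0,0,0.11],0,0],
    [[0,0,0.11],0,0.6],
    [[0,0,0.11],0,1],
    [[0,0,0.11],0,1],
    [[0,0,0.11],0,1],
    [[0,0,0.11],0,1]
  ]
}}

```text
time: 11.05
tool_pos: [0.4628, -0.0046, 0.0658]
ee_rot: [-3.141, -0.0, 0.182]
wrist_force: [0.0, 1.6, 2.0]
width: 0.0195
finger_force: 30.0
```

```bash
python3 - <<'E'
from h import *
st(); p=np.array(robot.get_obs()['tool_pos'])
# pivot from handle + rest axis (psi)
for nm,piv in(('post',np.array([.6174,.028])),):
    r=p[:2]-piv; print(np.hypot(*r),np.degrees(np.arctan2(r[1],r[0])))
    n=np.array([.5970,-.0800])-piv; print(np.hypot(*n),np.degrees(np.arctan2(n[1],n[0])))
    for a in np.linspace(0,1.24,11):
        c,s=np.cos(a),np.sin(a); d=np.array([[c,-s],[s,c]])@r-r; print(round(a,3),go(*d,0).round(4),'roll',round(-np.degrees(a)/10,2))
E
```

```text
{'time': 11.05, 'joint_positions': [-0.133, -0.035, 1.779, 0.001, 1.398, 1.256], 'tool_pos': [0.463, -0.005, 0.066], 'ee_rot': [-3.141, -0.0, 0.182], 'wrist_force': [0.02, 1.649, 2.036], 'finger_force': 30.0, 'width': 0.019}
0.1579896133330367 -168.10774369962368
0.10990978118438777 -100.6965107357781
0.0 [0. 0. 0.] roll -0.0
0.124 [ 0.0017  0.0195 -0.    ] roll -0.71
0.248 [ 0.0058  0.0386 -0.    ] roll -1.42
0.372 [ 0.0123  0.0571 -0.    ] roll -2.13
0.496 [ 0.021   0.0747 -0.0001] roll -2.84
0.62 [ 0.0317  0.091  -0.0001] roll -3.55
0.744 [ 4.450e-02  1.059e-01 -1.000e-04] roll -4.26
0.868 [ 5.890e-02  1.191e-01 -1.000e-04] roll -4.97
0.992 [ 7.490e-02  1.304e-01 -1.000e-04] roll -5.68
1.116 [ 9.220e-02  1.396e-01 -1.000e-04] roll -6.39
1.24 [ 1.105e-01  1.466e-01 -1.000e-04] roll -7.1
```

Request:
{"api": "carry_out", "payload": {
  "steps": [
    [[0.0005,0.01,0],-0.35,1],
    [[0.0017,0.0195,0],-0.7,1],
    [[0.0035,0.029,0],-1.05,1],
    [[0.006,0.0386,0],-1.4,1],
    [[0.009,0.048,0],-1.8,1],
    [[0.0123,0.057,0],-2.1,1],
    [[0.0165,0.066,0],-2.5,1],
    [[0.021,0.0747,0],-2.85,1],
    [[0.0317,0.091,0],-3.55,1],
    [[0.0317,0.091,0],-3.55,1]
  ]
}}

```text
time: 12.3
tool_pos: [0.5101, -0.0888, 0.0657]
ee_rot: [-3.14, 0.0, 0.799]
wrist_force: [-3.6, 2.6, 4.6]
width: 0.0195
finger_force: 30.0
```

```bash
python3 - <<'E'
from h import *
st(); p=np.array(robot.get_obs()['tool_pos'])
piv=np.array([.6174,.028]); r=p[:2]-piv; t0=np.arctan2(r[1],r[0]); print(np.hypot(*r),np.degrees(t0))
for e in (-130,-125,-120,-115,-110,-107,-104,-102,-100,-99,-98,-97):
    a=np.radians(e)-t0; c,s=np.cos(a),np.sin(a); d=np.array([[c,-s],[s,c]])@r-r; print(e,go(*d,0).round(4),'roll',round(-np.degrees(a)/10,2))
E
```

```text
{'time': 12.3, 'joint_positions': [-0.282, 0.088, 1.652, 0.0, 1.403, 0.489], 'tool_pos': [0.51, -0.089, 0.066], 'ee_rot': [-3.14, 0.0, 0.799], 'wrist_force': [-3.637, 2.589, 4.594], 'finger_force': 30.002, 'width': 0.02}
0.1585789471851008 -132.56389188631005
-130 [ 0.0004  0.0071 -0.    ] roll -0.26
-125 [ 0.002   0.0208 -0.    ] roll -0.76
-120 [ 0.0048  0.0344 -0.0001] roll -1.26
-115 [ 0.0087  0.0476 -0.0001] roll -1.76
-110 [ 0.0139  0.0605 -0.0001] roll -2.26
-107 [ 0.0175  0.068  -0.0001] roll -2.56
-104 [ 0.0214  0.0752 -0.0001] roll -2.86
-102 [ 0.0243  0.08   -0.0001] roll -3.06
-100 [ 0.0273  0.0846 -0.0002] roll -3.26
-99 [ 0.0289  0.0869 -0.0002] roll -3.36
-98 [ 0.0305  0.0891 -0.0002] roll -3.46
-97 [ 0.0322  0.0914 -0.0002] roll -3.56
```

Request:
{"api": "carry_out", "payload": {
  "steps": [
    [[0.0004,0.007,0],-0.25,1],
    [[0.002,0.021,0],-0.75,1],
    [[0.005,0.0345,0],-1.25,1],
    [[0.009,0.0475,0],-1.75,1],
    [[0.014,0.0605,0],-2.25,1],
    [[0.0175,0.068,0],-2.55,1],
    [[0.0215,0.075,0],-2.85,1],
    [[0.0243,0.08,0],-3.05,1],
    [[0.0243,0.08,0],-3.05,1]
  ]
}}

```text
time: 13.42
tool_pos: [0.5834, -0.1272, 0.0658]
ee_rot: [-3.139, 0.002, 1.332]
wrist_force: [-6.0, -0.9, 4.3]
width: 0.0195
finger_force: 30.0
```

```bash
python3 - <<'E'
from h import *
st(); p=np.array(robot.get_obs()['tool_pos'])
piv=np.array([.6174,.028]); r=p[:2]-piv; t0=np.arctan2(r[1],r[0]); print(np.hypot(*r),np.degrees(t0))
E
```

```text
{'time': 13.425, 'joint_positions': [-0.308, 0.258, 1.454, -0.002, 1.432, -0.069], 'tool_pos': [0.583, -0.127, 0.066], 'ee_rot': [-3.139, 0.002, 1.332], 'wrist_force': [-6.024, -0.946, 4.337], 'finger_force': 30.006, 'width': 0.02}
0.15890108470766465 -102.36826208436565
```

Request:
{"api": "carry_out", "payload": {
  "steps": [
    [[0,0.002,0],-0.07,1],
    [[0.0001,0.004,0],-0.14,1],
    [[0.0002,0.006,0],-0.2,1],
    [[0.0003,0.008,0],-0.28,1],
    [[0.0003,0.008,0],-0.28,1]
  ]
}}

```text
time: 14.05
tool_pos: [0.5905, -0.1286, 0.0657]
ee_rot: [-3.138, 0.002, 1.38]
wrist_force: [-7.2, -0.6, 5.1]
width: 0.0196
finger_force: 30.0
```

Request:
{"api": "carry_out", "payload": {
  "steps": [
    [[0,0.0015,0],0,1],
    [[0,0.003,0],0,1],
    [[0,0.003,0],0,1]
  ]
}}

```text
time: 14.42
tool_pos: [0.591, -0.1287, 0.0657]
ee_rot: [-3.132, 0.002, 1.38]
wrist_force: [-13.9, 1.3, 8.6]
width: 0.0196
finger_force: 30.1
```

The arm has stopped moving and the force has doubled, so it is at the stop. One check image before handing in.

```bash
python3 - <<'E'
from h import *
s=snap("wrist","w6.png"); st()
p=np.array(robot.get_obs()['tool_pos']); r=p[:2]-[.6174,.028]; print(np.degrees(np.arctan2(r[1],r[0]))+168.11,'deg of 68.75')
E
```

```text
{'time': 14.475, 'joint_positions': [-0.307, 0.28, 1.427, -0.003, 1.443, -0.116], 'tool_pos': [0.591, -0.129, 0.066], 'ee_rot': [-3.132, 0.002, 1.38], 'wrist_force': [-12.491, 0.785, 8.159], 'finger_force': 30.068, 'width': 0.02}
68.55620243508797 deg of 68.75
```

View pics/w6.png

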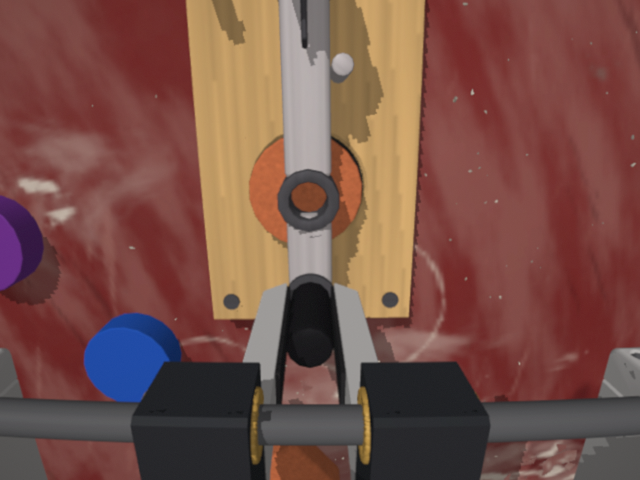

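The view shows the bush over the seated disc at px (307,195), the arm against the stop pin at (342,65), and the handle gripped at (310,330). I'm handing in.

```bash
python3 -c "
from h import *
print(robot.close_job())"
```

```text
the job is handed in; nothing more can be done
None
```

The disc sits fully home in the recess and has been released, and the guide arm is held against its stop by the handle; I handed the job in at about 14.5 s, without being told how it was judged.

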